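# Sweep the loose washers into the scoop pan

### The job

Clear the bench: using the fingertips like the edge of a hand, sweep the three loose thick steel washers over the bench and in through the open mouth of the scoop pan, until each lies flat and wholly inside it, none sticking out past the front edge. Slide them all the way: do not pick up or carry any of them, and do not lift the pan or push it about. Leave the rubber bumper, the studded plate and the bracket standing where they are.

Things in the scene. Friction and masses are not known exactly. Their poses are not given: they have to be found in the camera images.
- pan: loose sheet-steel scoop pan on the bench, about 1.5 kg, slides if pushed hard: 200 mm long (its x), 240 mm wide (its y); walls 45 mm high, 3 mm thick at both sides and the back, front open. A rod handle, up to 35 mm high, sticks out 45 mm behind the back. Origin: centre of the underside; x points from the mouth to the back (inside of the back wall at x = 0.097), z up
- pan_mouth (a point): middle of the pan's front edge, at bench height, 100 mm in front of the pan's origin; axes as the pan. The mouth is 234 mm wide inside and looks roughly to the robot's right. The first 30 mm of the floor is a bevelled lip rising from the bench to the floor's 3 mm; the side walls begin 12 mm behind the front edge
- washer1: thick flat steel washer, one of three alike: outer diameter 60 mm, centre hole 20 mm, 12 mm thick, about 0.2 kg, lying flat and loose on the bench. Origin: centre of its underside; z up along its axis
- washer2: thick flat steel washer, one of three alike: outer diameter 60 mm, centre hole 20 mm, 12 mm thick, about 0.2 kg, lying flat and loose on the bench. Origin: centre of its underside; z up along its axis
- washer3: thick flat steel washer, one of three alike: outer diameter 60 mm, centre hole 20 mm, 12 mm thick, about 0.2 kg, lying flat and loose on the bench. Origin: centre of its underside; z up along its axis
- bumper: black rubber bumper, a plain upright cylinder of diameter 64 mm and height 52 mm, 0.22 kg, loose, standing among the washers, sometimes between one of them and the pan: to be left alone. Origin: centre of its underside
- studplate: steel plate 14 mm thick, 120 x 110 mm, with one rounded end and two upright studs 50 mm high overall, about 1 kg, loose, near the washers on the side away from the pan: to be left alone. Origin: on its underside, between the studs, 65 mm from the rounded end and 54 mm from the straight end
- bracket: galvanised hat-shaped bracket, 50 x 93 mm, 36 mm high, loose, near the washers on the side away from the pan: to be left alone. Origin: centre of its underside

How it is judged:
At the end, for the whole second after the job is handed in: All three washers lie flat (within 0.25 rad, not stacked on one another) and still on the pan's floor, each wholly behind the pan's front edge; the pan is within 30 mm of where it began and flat on the bench; bumper, studded plate and bracket are within 15 mm of where they began, the bumper upright (x of washer1 in the frame of pan between -0.071 and 0.09 m and y of washer1 in the frame of pan between -0.11 and 0.11 m and z of each of washer1, washer2, washer3 in the frame of pan below 0.01 m and angle between each of washer1, washer2, washer3's own z axis and vertical below 0.25 rad and linear speed of each of washer1, washer2, washer3 below 0.01 m/s and x of washer2 in the frame of pan between -0.071 and 0.09 m and y of washer2 in the frame of pan between -0.11 and 0.11 m and x of washer3 in the frame of pan between -0.071 and 0.09 m and y of washer3 in the frame of pan between -0.11 and 0.11 m and distance of each of bumper, studplate, bracket from where it was at the start of the episode below 0.015 m and angle between bumper's own z axis and vertical below 0.1 rad and distance of pan from where it was at the start of the episode below 0.03 m and angle between pan's own z axis and vertical below 0.05 rad); the robot touches nothing.
It fails at once if a washer is picked up (its underside more than 20 mm above the bench) (height (world z) of any of washer1, washer2, washer3 above 0.02 m).
It fails at once if the pan is lifted 15 mm or pushed more than 30 mm away (height (world z) of pan above 0.015 m or distance of pan from where it was at the start of the episode above 0.03 m).
It fails at once if the rubber bumper, studded plate or bracket is moved more than 15 mm (distance of any of bumper, studplate, bracket from where it was at the start of the episode above 0.015 m).
It also fails if it takes over 72 s, if anything falls off the work surface, if the arm or the gripper's body presses on something with over 40 N, if the wrist force passes 120 N, or if a joint passes its speed limit or range.

### The arm

A 7-joint arm with a two-finger parallel gripper is mounted at the origin on the work surface. World frame = base frame: x ahead of the robot, y to its left, z up, the work surface at z = 0. Lengths are in m, angles in rad, forces in N, time in s.
With the tool pointing down it reaches from about 0.425 to 0.825 m from the base axis. Payload 3.6 kg.
Tool frame: the origin (TCP) lies at the very end of the fingers, on their centre line; the grasp point (between the pads) lies 19 mm behind it; z points along the fingers, y is the line along which they close (so a half turn about z gives the same grasp; the last joint's range is limited). The gripper opens to 93 mm and grips with 3 to 60 N. Pads are 15 mm wide; open, the fingers measure 128 mm over their backs; the gripper's body (75 mm by 188 mm) begins 65 mm behind the grasp point.
Start: joints at [-1.304, 0.615, -0.013, 1.423, 0.008, 1.103, -0.04], TCP at [0.188, 0.622, 0.219] pointing down, gripper open.
Joint ranges: [-3.12, 3.12], [-0.3, 2.06], [-1.34, 1.32], [0.26, 2.42], [-1.36, 4.5], [0.01, 1.98], [-2.84, 2.84]. Speed limits (rad/s): [2.79, 2.79, 3.14, 3.14, 3.14, 3.14, 3.14].

### API

Orientations are given as a unit quaternion [w, x, y, z].
In Python, from cell import readout, eyes, ticket gives the robot as it stands.
- The arm moves only by the tool servo_tool, never from a script. Its argument "commands" is a list of rows, each a list of 6 numbers: the shift along the tool's x, y, z normalised to -1 to 1, where 1 is 200 mm, then the turn, a rotation vector about the tool's x, y, z normalised to -1 to 1, where 1 is pi rad. A call has 1 to 5 rows; each row shifts and turns the commanded pose from where the row before left it, along the tool's axes as they then stand; what a row does not reach is not made up. A row lasts 1/12 s, in which the tool goes at most 41.7 mm and 7.16 degrees, less where a joint would pass 70% of its speed; a pose out of reach is approached as far as the arm can. A call with a number of a shift or a turn outside -1 to 1 is refused whole. A call with a gripper value outside its range is refused whole. "hand" is the finger opening in mm, from 0 to 93, set as the call begins (left out, the last holds). The fingers move at their own pace and stop on an object; the grip force is fixed at half the most. Time passes only in rows, so rows that do not move let the fingers close. It gives the time, the measured TCP pose, the force, the opening and the grip force at its end, in the units of the state.
- readout.get_obs(): the state, without advancing time (a new reading comes with each control period).
- eyes.read_camera(name): name is "scene" or "top"; returns a dict with "color" (480x640x3 uint8, blue, green, red), "camera_matrix" (3x3 intrinsics, pixels), "position" and "orientation" of the camera in the world. Camera axes: x right, y down, z forward; pixel columns grow to the right and rows downward; lengths in m; the calibration is good to about 2 mm. A picture is of the moment at which its call begins. There is no depth.
- ticket.job_done(): hands the job in; it is judged then, once.
The state is a dict: "clock": time; "qpos": joint angles; "joint_velocities": joint speeds; "tau": joint torques, N m; "tcp_pos": TCP position; "tool_rot": TCP orientation; "contact_force": force on the tool from outside, world axes, zero at the start; "ft_torque": the same for the moment, N m; "finger_gap": finger opening in m; "grip_force": force on a finger pad.
Only numpy, scipy, OpenCV 4.12 (cv2) and the standard library are available. Lean on these libraries where they do the work, as an engineer would, in place of code of your own. Each camera call takes 0.05 s, during which the arm holds its last target. There are 200 camera calls.

## Working session

There is one attempt and no reset: what is moved stays moved. The work goes in short steps, Python scripts to look and compute and a tool call to move; the robot and the scene stay as the last step left them, time stands still between calls to the robot, and variables do not carry over. Pictures are saved under pics/ and viewed, at most 10 in all, crops included, and the job is handed in when it is done.

Besides the shell and the picture viewer there is one more tool, called after "Call:" as name(argument=value, ...) on one line, values as JSON. servo_tool: Moves the arm, as the interface text tells. Scaled input: -1 to 1 covers 200 mm each way for a shift and pi rad each way for a turn. Its arguments: {"type":"object","properties":{"commands":{"type":"array","items":{"type":"array","items":{"type":"number","minimum":-1,"maximum":1}}},"hand":{"type":"number"}},"required":["commands"]}

```bash
mkdir -p pics; python3 - <<'E'
from cell import readout, eyes
import cv2,json
for n in("top","scene"):
    r=eyes.read_camera(n); cv2.imwrite(f"pics/{n}0.png",r["color"]); print(n,r["camera_matrix"],r["position"],r["orientation"])
o=readout.get_obs(); print(o)
E
```

```text
top [[492.26610977   0.         312.67275818]
 [  0.         492.26610977 236.1605581 ]
 [  0.           0.           1.        ]] [ 0.50337241 -0.00811509  0.95071338] [-0.01517204  0.70990521 -0.70377585  0.02244904]
scene [[467.75979507   0.         317.2438257 ]
 [  0.         467.75979507 255.46951011]
 [  0.           0.           1.        ]] [0.89312118 0.54857716 0.8453538 ] [-0.09363913  0.25522206  0.90637477 -0.32338552]
{'clock': 0.1, 'qpos': array([-1.30448364,  0.615845  , -0.01257611,  1.4247004 ,  0.00812888,
        1.10341971, -0.04037566]), 'joint_velocities': array([-0.00166755, -0.00267454,  0.00083076, -0.00166069, -0.00142253,
       -0.00014316,  0.00074144]), 'tau': array([ 1.43189187e-03, -4.60044694e+01,  2.10086759e-01, -1.66247499e+01,
       -6.11271383e-02,  1.69111148e-02,  9.13504800e-05]), 'tcp_pos': array([0.18743518, 0.62165474, 0.21759522]), 'tool_rot': array([-1.30724566e-04,  1.45849360e-01,  9.89306129e-01, -1.15353419e-03]), 'contact_force': array([-0.35596267,  0.68153671,  0.76624232]), 'ft_torque': array([ 0.00390035, -0.00536157, -0.00508691]), 'grip_force': 0.0, 'finger_gap': 0.09305105751768362}
```

View pics/top0.png

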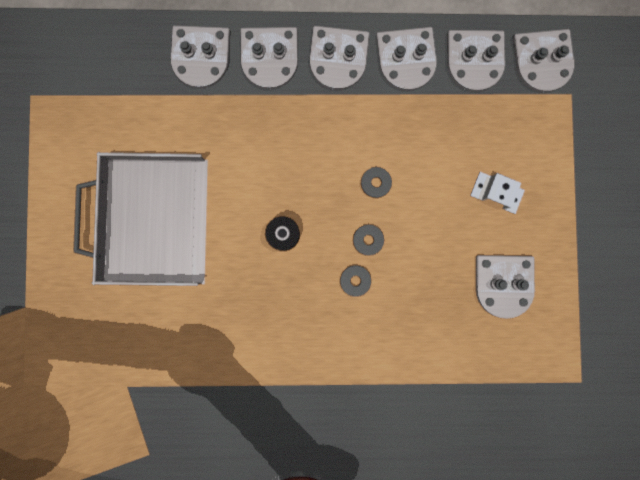

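View pics/scene0.png

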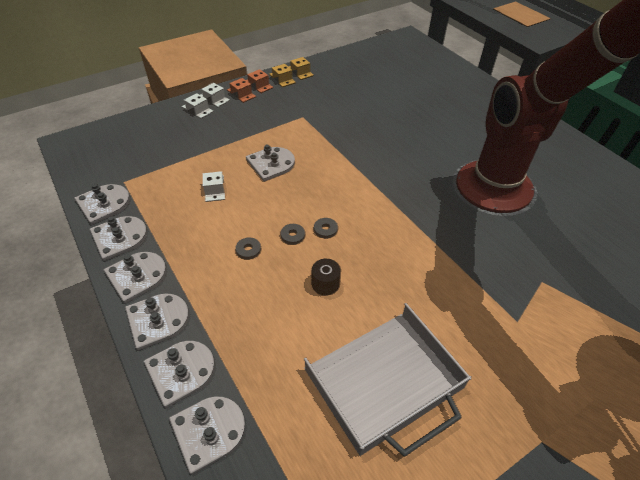

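The top view shows the pan on the left, with its mouth at col ≈207 and rows 155–283. The washers are at (376,182), (368,240) and (355,281), and the bumper is at (282,233) in front of the pan. The studplate and bracket are far right. The scene view agrees: three washers in a row, bumper between the middle one and the pan.

```bash
cat > h.py <<'E'
import numpy as np,cv2
from scipy.spatial.transform import Rotation as R
from cell import readout, eyes
def cast(r,px,z):
    q=r["orientation"]; M=R.from_quat([q[1],q[2],q[3],q[0]]).as_matrix()
    d=M@np.linalg.solve(r["camera_matrix"],[px[0],px[1],1]); p=np.array(r["position"])
    return (p+d*(z-p[2])/d[2])[:2].round(4)
def darks(r,box,amin=200):
    x0,y0,x1,y1=box; c=r["color"][y0:y1,x0:x1]; hsv=cv2.cvtColor(c,cv2.COLOR_BGR2HSV)
    m=((hsv[...,1]<70)&(hsv[...,2]<125)).astype(np.uint8)
    out=[]
    for k in cv2.findContours(m,cv2.RETR_EXTERNAL,cv2.CHAIN_APPROX_NONE)[0]:
        if cv2.contourArea(k)>amin:
            (u,v),rad=cv2.minEnclosingCircle(k); out.append((u+x0,v+y0,rad))
    return out
E
python3 - <<'E'
from h import *
r=eyes.read_camera("top")
print("top")
for u,v,a in darks(r,(230,110,440,320)): print((u,v,a),cast(r,(u,v),.012),"r mm",a*.938/.492,"|z=.052:",cast(r,(u,v),.052))
for n,p in dict(mouthL=(207,158),mouthR=(206,281)).items(): print(n,cast(r,p,.003))
for n,p in dict(bL=(98,153),bR=(94,284),fL=(207,153),fR=(204,284)).items(): print(n,cast(r,p,.045))
r=eyes.read_camera("scene")
for u,v,a in darks(r,(225,205,350,300)): print((u,v,a),cast(r,(u,v),.006))
for p in ((310,384),(409,328)): print(cast(r,p,.003))
E
```

```text
top
(355.16666412353516, 280.5, 15.393101692199707) [ 0.4697 -0.0991] r mm 29.347010949762854 |z=.052: [ 0.4711 -0.0952]
(368.212890625, 239.5546875, 15.324377059936523) [ 0.5479 -0.1238] r mm 29.21598715898467 |z=.052: [ 0.546  -0.1189]
(282.1060600280762, 232.89393615722656, 16.6940860748291) [0.5591 0.0408] r mm 31.8273429638002 |z=.052: [0.5568 0.0388]
(376.0, 182.0, 15.132845878601074) [ 0.6588 -0.1385] r mm 28.8508321831866 |z=.052: [ 0.6522 -0.133 ]
mouthL [0.7039 0.1886]
mouthR [0.4661 0.1858]
bL [0.7022 0.3814]
bR [0.4607 0.381 ]
fL [0.7044 0.1801]
fR [0.4623 0.1808]
(247.5, 247.0, 12.175895690917969) [ 0.6564 -0.1431]
(292.32608795166016, 233.0, 11.716764450073242) [ 0.5444 -0.1269]
(325.4130401611328, 226.5, 11.683749198913574) [ 0.4647 -0.1035]
[0.7054 0.2241]
[0.4678 0.2261]
```

Call:
servo_tool(commands=[[0, 0, 0, 0, 0, 0.037], [0, 0, 0, 0, 0, 0.037], [0, 0, 0, 0, 0, 0.037], [0, 0, 0, 0, 0, 0.037], [0, 0, 0, 0, 0, 0.037]], hand=26)

```text
clock: 0.62
tcp_pos: [0.1874, 0.6221, 0.2183]
tool_rot: [-0.0, 0.426, 0.905, -0.0]
contact_force: [0.2, -0.3, -0.4]
finger_gap: 0.0644
grip_force: 0.0
```

Call:
servo_tool(commands=[[0, 0, 0, 0, 0, 0.037], [0, 0, 0, 0, 0, 0.037], [0, 0, 0, 0, 0, 0.037], [0, 0, 0, 0, 0, 0.037], [0, 0, 0, 0, 0, 0.037]])

```text
clock: 1.03
tcp_pos: [0.1874, 0.6222, 0.2183]
tool_rot: [0.0, 0.667, 0.745, -0.0]
contact_force: [-0.1, -0.4, -0.5]
finger_gap: 0.0312
grip_force: 0.0
```

Call:
servo_tool(commands=[[0, 0, 0, 0, 0, 0.037], [-0.16, 0.09, 0.01, 0, 0, 0], [-0.16, 0.09, 0.01, 0, 0, 0], [-0.16, 0.09, 0.01, 0, 0, 0], [-0.16, 0.09, 0.01, 0, 0, 0]])

```text
clock: 1.45
tcp_pos: [0.2598, 0.4928, 0.2103]
tool_rot: [0.0, 0.707, 0.707, -0.0]
contact_force: [0.4, -0.0, 0.0]
finger_gap: 0.026
grip_force: 0.0
```

Call:
servo_tool(commands=[[-0.16, 0.09, 0.01, 0, 0, 0], [-0.16, 0.09, 0.01, 0, 0, 0], [-0.16, 0.09, 0.01, 0, 0, 0], [-0.16, 0.09, 0.01, 0, 0, 0], [-0.16, 0.09, 0.01, 0, 0, 0]])

```text
clock: 1.87
tcp_pos: [0.3499, 0.3326, 0.2006]
tool_rot: [-0.0, 0.707, 0.707, 0.0]
contact_force: [0.8, -0.2, 0.2]
finger_gap: 0.0259
grip_force: 0.0
```

Call:
servo_tool(commands=[[-0.16, 0.09, 0.01, 0, 0, 0], [-0.16, 0.09, 0.01, 0, 0, 0], [-0.16, 0.09, 0.01, 0, 0, 0], [-0.16, 0.09, 0.01, 0, 0, 0], [-0.16, 0.09, 0.01, 0, 0, 0]])

```text
clock: 2.28
tcp_pos: [0.4398, 0.1727, 0.1907]
tool_rot: [-0.0, 0.707, 0.707, 0.0]
contact_force: [0.7, 0.3, 0.8]
finger_gap: 0.026
grip_force: 0.0
```

Call:
servo_tool(commands=[[-0.16, 0.09, 0.01, 0, 0, 0], [-0.16, 0.09, 0.01, 0, 0, 0], [-0.16, 0.09, 0.01, 0, 0, 0], [-0.16, 0.09, 0.01, 0, 0, 0], [-0.16, 0.09, 0.01, 0, 0, 0]])

```text
clock: 2.7
tcp_pos: [0.5298, 0.0126, 0.1805]
tool_rot: [-0.0, 0.707, 0.707, 0.0]
contact_force: [-0.1, 0.8, 0.2]
finger_gap: 0.0264
grip_force: 0.0
```

Call:
servo_tool(commands=[[-0.16, 0.09, 0.01, 0, 0, 0], [-0.16, 0.09, 0.01, 0, 0, 0], [-0.16, 0.09, 0.01, 0, 0, 0], [-0.16, 0.09, 0.01, 0, 0, 0], [0, 0, 0, 0, 0, 0]])

```text
clock: 3.12
tcp_pos: [0.6026, -0.124, 0.1723]
tool_rot: [0.004, 0.711, 0.703, -0.002]
contact_force: [0.3, -0.9, -0.6]
finger_gap: 0.0261
grip_force: 0.0
```

Call:
servo_tool(commands=[[-0.11, 0.066, 0, 0, 0, 0], [-0.11, 0.066, 0, 0, 0, 0], [-0.11, 0.066, 0, 0, 0, 0], [-0.11, 0.066, 0, 0, 0, 0], [0, 0, 0, 0, 0, 0]])

```text
clock: 3.53
tcp_pos: [0.6543, -0.2084, 0.1721]
tool_rot: [0.002, 0.709, 0.705, -0.002]
contact_force: [-0.1, -0.9, -1.1]
finger_gap: 0.0257
grip_force: 0.0
```

Call:
servo_tool(commands=[[0, 0, 0.15, 0, 0, 0], [0, 0, 0.15, 0, 0, 0], [0, 0, 0.15, 0, 0, 0], [0, 0, 0.15, 0, 0, 0], [0, 0, 0, 0, 0, 0]])

```text
clock: 3.95
tcp_pos: [0.6489, -0.1986, 0.0457]
tool_rot: [-0.007, 0.707, 0.707, -0.003]
contact_force: [-1.4, 0.1, -0.1]
finger_gap: 0.0257
grip_force: 0.0
```

Call:
servo_tool(commands=[[0, 0, 0, 0, 0, 0], [0, 0, 0, 0, 0, 0], [0, 0, 0, 0, 0, 0]])

```text
clock: 4.2
tcp_pos: [0.6556, -0.2025, 0.0554]
tool_rot: [0.002, 0.707, 0.707, 0.001]
contact_force: [-0.0, 0.7, 0.3]
finger_gap: 0.0259
grip_force: 0.0
```

Call:
servo_tool(commands=[[0, 0, 0.06, 0, 0, 0], [0, 0, 0.06, 0, 0, 0], [0, 0, 0.06, 0, 0, 0], [0, 0, 0.03, 0, 0, 0], [0, 0, 0, 0, 0, 0]])

```text
clock: 4.62
tcp_pos: [0.652, -0.2012, 0.0078]
tool_rot: [-0.002, 0.707, 0.707, -0.001]
contact_force: [0.2, 0.4, -0.2]
finger_gap: 0.026
grip_force: 0.0
```

Call:
servo_tool(commands=[[0, 0, 0.02, 0, 0, 0], [0, 0, 0, 0, 0, 0]])

```text
clock: 4.78
tcp_pos: [0.6537, -0.202, 0.006]
tool_rot: [-0.0, 0.707, 0.707, -0.0]
contact_force: [-0.8, -0.7, -0.0]
finger_gap: 0.0262
grip_force: 0.0
```

Call:
servo_tool(commands=[[0.05, 0.005, 0, 0, 0, 0], [0.05, 0, 0, 0, 0, 0], [0.05, 0, 0, 0, 0, 0], [0.05, 0, 0, 0, 0, 0], [0.05, 0, 0, 0, 0, 0]])

```text
clock: 5.2
tcp_pos: [0.6552, -0.151, 0.0071]
tool_rot: [0.001, 0.707, 0.707, -0.0]
contact_force: [-0.6, -1.6, 0.9]
finger_gap: 0.026
grip_force: 0.8
```

Call:
servo_tool(commands=[[0.06, -0.002, 0, 0, 0, 0], [0.06, -0.002, 0, 0, 0, 0], [0.06, -0.002, 0, 0, 0, 0], [0.06, -0.002, 0, 0, 0, 0], [0.06, -0.002, 0, 0, 0, 0]])

```text
clock: 5.62
tcp_pos: [0.6531, -0.0911, 0.007]
tool_rot: [0.0, 0.707, 0.707, -0.0]
contact_force: [-0.7, -1.5, 2.2]
finger_gap: 0.026
grip_force: 1.2
```

```bash
python3 - <<'E'
from h import *
r=eyes.read_camera("top"); cv2.imwrite("pics/t1.png",r["color"]); print(readout.get_obs()["tcp_pos"])
r=eyes.read_camera("scene"); cv2.imwrite("pics/s1.png",r["color"])
for u,v,a in darks(r,(225,205,350,330)): print((u,v,a),cast(r,(u,v),.006))
E
```

```text
[ 0.65312341 -0.08637774  0.00659076]
(261.9418601989746, 260.1976737976074, 24.28514289855957) [ 0.6457 -0.09  ]
(292.0, 231.17646980285645, 12.944619178771973) [ 0.5421 -0.1325]
(325.0, 226.5, 11.543496131896973) [ 0.4656 -0.104 ]
(273.5, 223.5, 27.285627365112305) [ 0.5684 -0.1783]
```

View pics/s1.png

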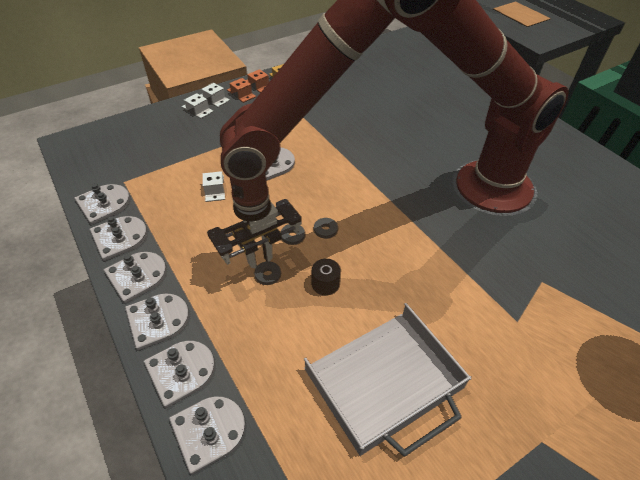

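The washer, at (267,272), sits cradled in front of both fingertips, so I keep pushing.

Call:
servo_tool(commands=[[0.06, -0.002, 0, 0, 0, 0], [0.06, -0.002, 0, 0, 0, 0], [0.06, -0.002, 0, 0, 0, 0], [0.06, -0.002, 0, 0, 0, 0], [0.06, -0.002, 0, 0, 0, 0]])

```text
clock: 6.13
tcp_pos: [0.6508, -0.0304, 0.0065]
tool_rot: [-0.0, 0.707, 0.707, -0.0]
contact_force: [0.5, -1.6, 0.3]
finger_gap: 0.026
grip_force: 0.8
```

Call:
servo_tool(commands=[[0.06, -0.002, 0, 0, 0, 0], [0.06, -0.002, 0, 0, 0, 0], [0.06, -0.002, 0, 0, 0, 0], [0.06, -0.002, 0, 0, 0, 0], [0.06, -0.002, 0, 0, 0, 0]])

```text
clock: 6.55
tcp_pos: [0.6488, 0.0294, 0.0065]
tool_rot: [-0.0, 0.707, 0.707, -0.0]
contact_force: [0.2, -1.1, 0.1]
finger_gap: 0.0261
grip_force: 0.7
```

Call:
servo_tool(commands=[[0.06, -0.001, 0, 0, 0, 0], [0.06, -0.001, 0, 0, 0, 0], [0.06, -0.001, 0, 0, 0, 0], [0.06, 0, 0, 0, 0, 0], [0.06, 0, 0, 0, 0, 0]])

```text
clock: 6.97
tcp_pos: [0.6483, 0.0893, 0.0066]
tool_rot: [-0.0, 0.707, 0.707, -0.0]
contact_force: [-0.1, -2.2, -0.1]
finger_gap: 0.026
grip_force: 0.7
```

Call:
servo_tool(commands=[[0.06, 0, 0, 0, 0, 0], [0.06, 0, 0, 0, 0, 0], [0.06, 0, 0, 0, 0, 0], [0.06, 0, 0, 0, 0, 0], [0.06, 0, 0, 0, 0, 0]])

```text
clock: 7.38
tcp_pos: [0.6485, 0.149, 0.0067]
tool_rot: [0.0, 0.707, 0.707, -0.0]
contact_force: [0.4, -3.0, 0.1]
finger_gap: 0.0258
grip_force: 0.8
```

```bash
python3 - <<'E'
from h import *
r=eyes.read_camera("scene"); cv2.imwrite("pics/s2.png",r["color"][150:,150:550])
E
```

```text
(no output)
```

View pics/s2.png

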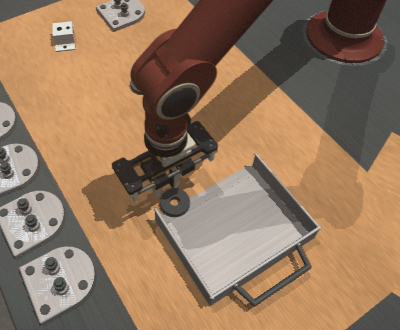

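The washer is on the lip at crop (175,202) and clears the side wall, which starts at (157,210). I continue in, then lift.

Call:
servo_tool(commands=[[0.06, -0.001, 0, 0, 0, 0], [0.06, -0.001, 0, 0, 0, 0], [0.06, 0, 0, 0, 0, 0], [0.06, 0, 0, 0, 0, 0], [0.06, 0, 0, 0, 0, 0]])

```text
clock: 7.85
tcp_pos: [0.6488, 0.2082, 0.0073]
tool_rot: [0.001, 0.708, 0.707, 0.0]
contact_force: [0.1, -3.5, 2.9]
finger_gap: 0.0262
grip_force: 1.9
```

Call:
servo_tool(commands=[[0.06, 0, 0, 0, 0, 0], [0.06, 0, 0, 0, 0, 0], [0.06, 0, 0, 0, 0, 0], [0.04, 0, 0, 0, 0, 0], [0.02, 0, 0, 0, 0, 0]])

```text
clock: 8.27
tcp_pos: [0.6478, 0.2586, 0.0066]
tool_rot: [-0.0, 0.707, 0.708, 0.0]
contact_force: [0.2, -3.2, 3.7]
finger_gap: 0.0261
grip_force: 2.2
```

Call:
servo_tool(commands=[[-0.03, 0, 0, 0, 0, 0], [0, 0, -0.1, 0, 0, 0], [0, 0, -0.15, 0, 0, 0], [0, 0, -0.15, 0, 0, 0], [0, 0, 0, 0, 0, 0]])

```text
clock: 8.68
tcp_pos: [0.6517, 0.2518, 0.0927]
tool_rot: [0.001, 0.707, 0.707, 0.005]
contact_force: [1.1, 0.4, 1.7]
finger_gap: 0.0256
grip_force: 0.0
```

Call:
servo_tool(commands=[[-0.14, -0.061, 0, 0, 0, 0], [-0.14, -0.061, 0, 0, 0, 0], [-0.14, -0.061, 0, 0, 0, 0], [-0.14, -0.061, 0, 0, 0, 0], [-0.14, -0.061, 0, 0, 0, 0]])

```text
clock: 9.1
tcp_pos: [0.5855, 0.11, 0.0858]
tool_rot: [-0.001, 0.707, 0.707, 0.0]
contact_force: [0.9, 0.0, -0.3]
finger_gap: 0.0258
grip_force: 0.0
```

Call:
servo_tool(commands=[[-0.14, -0.061, 0, 0, 0, 0], [-0.14, -0.061, 0, 0, 0, 0], [-0.14, -0.061, 0, 0, 0, 0], [-0.14, -0.061, 0, 0, 0, 0], [-0.14, -0.061, 0, 0, 0, 0]])

```text
clock: 9.52
tcp_pos: [0.5247, -0.03, 0.086]
tool_rot: [-0.001, 0.707, 0.707, 0.0]
contact_force: [0.1, -0.7, 0.2]
finger_gap: 0.026
grip_force: 0.0
```

Call:
servo_tool(commands=[[-0.14, -0.061, 0, 0, 0, 0], [-0.14, -0.061, 0, 0, 0, 0], [-0.14, -0.061, 0, 0, 0, 0], [-0.14, -0.061, 0, 0, 0, 0], [-0.12, -0.061, 0, 0, 0, 0]])

```text
clock: 9.93
tcp_pos: [0.4639, -0.1669, 0.0862]
tool_rot: [-0.0, 0.708, 0.706, 0.0]
contact_force: [0.2, -0.3, -0.0]
finger_gap: 0.026
grip_force: 0.0
```

Call:
servo_tool(commands=[[0, 0, 0, 0, 0, 0], [0, 0, 0, 0, 0, 0]])

```text
clock: 10.1
tcp_pos: [0.4639, -0.1666, 0.0863]
tool_rot: [-0.001, 0.709, 0.705, 0.0]
contact_force: [0.2, -0.5, 0.0]
finger_gap: 0.0258
grip_force: 0.0
```

Call:
servo_tool(commands=[[0, 0.02, 0.1, 0, 0, 0], [0, 0, 0.1, 0, 0, 0], [0, 0, 0.1, 0, 0, 0], [0, 0, 0.07, 0, 0, 0], [0, 0, 0.028, 0, 0, 0]])

```text
clock: 10.52
tcp_pos: [0.4686, -0.1628, 0.0048]
tool_rot: [-0.002, 0.706, 0.708, 0.0]
contact_force: [-1.3, -0.1, -0.6]
finger_gap: 0.0259
grip_force: 0.0
```

Call:
servo_tool(commands=[[0, 0, 0, 0, 0, 0], [0, 0, 0, 0, 0, 0]])

```text
clock: 10.68
tcp_pos: [0.4694, -0.1647, 0.007]
tool_rot: [-0.0, 0.707, 0.707, 0.0]
contact_force: [0.8, 0.1, -0.0]
finger_gap: 0.0261
grip_force: 0.0
```

Call:
servo_tool(commands=[[0.06, 0, 0, 0, 0, 0], [0.06, 0, 0, 0, 0, 0], [0.06, 0, 0, 0, 0, 0], [0.06, 0, 0, 0, 0, 0], [0.06, 0, 0, 0, 0, 0]])

```text
clock: 11.1
tcp_pos: [0.4695, -0.1046, 0.0078]
tool_rot: [0.001, 0.707, 0.707, 0.0]
contact_force: [0.2, -1.0, 0.2]
finger_gap: 0.0256
grip_force: 0.9
```

Call:
servo_tool(commands=[[0.06, 0, 0, 0, 0, 0], [0.06, 0, 0, 0, 0, 0], [0.06, 0, 0, 0, 0, 0], [0.06, 0, 0, 0, 0, 0], [0.06, 0, 0, 0, 0, 0]])

```text
clock: 11.52
tcp_pos: [0.4694, -0.0446, 0.0077]
tool_rot: [0.001, 0.707, 0.707, 0.0]
contact_force: [0.9, -2.3, 0.6]
finger_gap: 0.0254
grip_force: 0.9
```

Call:
servo_tool(commands=[[0.06, 0, 0, 0, 0, 0], [0.06, 0, 0, 0, 0, 0], [0.06, 0, 0, 0, 0, 0], [0.06, 0, 0, 0, 0, 0], [0.06, 0, 0, 0, 0, 0]])

```text
clock: 11.93
tcp_pos: [0.4691, 0.0154, 0.0077]
tool_rot: [0.001, 0.707, 0.707, 0.0]
contact_force: [-0.2, -1.7, 1.1]
finger_gap: 0.0256
grip_force: 1.0
```

```bash
python3 - <<'E'
from h import *
r=eyes.read_camera("scene"); cv2.imwrite("pics/s3.png",r["color"][150:,150:550])
E
```

```text
(no output)
```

View pics/s3.png

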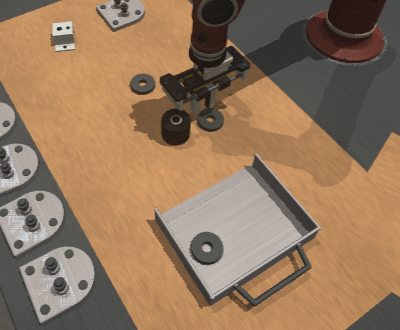

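Washer 3 is at crop (210,120), cradled just past the bumper at (176,127). Washer 1 lies flat inside the pan at (207,247). Next I steer toward the mouth.

Call:
servo_tool(commands=[[0.06, 0, 0, 0, 0, 0.037], [0.06, 0, 0, 0, 0, 0.037], [0.06, 0, 0, 0, 0, 0.037], [0.06, 0, 0, 0, 0, 0], [0.06, 0, 0, 0, 0, 0]])

```text
clock: 12.4
tcp_pos: [0.4805, 0.0731, 0.0074]
tool_rot: [0.0, 0.819, 0.574, -0.001]
contact_force: [-0.8, -1.9, 0.6]
finger_gap: 0.0262
grip_force: 1.0
```

Call:
servo_tool(commands=[[0.06, 0, 0, 0, 0, 0], [0.06, 0, 0, 0, 0, 0], [0.06, 0, 0, 0, 0, 0], [0.06, 0, 0, 0, 0, 0], [0.06, 0, 0, 0, 0, 0]])

```text
clock: 12.82
tcp_pos: [0.5017, 0.1291, 0.0073]
tool_rot: [0.0, 0.819, 0.573, -0.0]
contact_force: [-0.3, -3.1, 1.5]
finger_gap: 0.0261
grip_force: 1.6
```

```bash
python3 - <<'E'
from h import *
r=eyes.read_camera("scene"); cv2.imwrite("pics/s4.png",r["color"][150:,150:550])
E
```

```text
(no output)
```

View pics/s4.png

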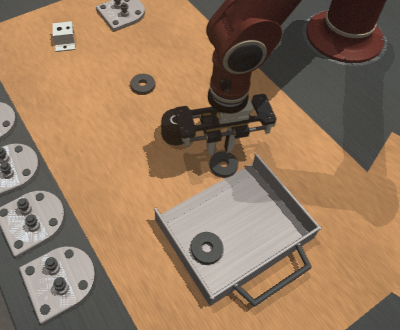

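Washer 3 is at crop (224,165), on the mouth edge and left of the wall corner at (257,157).

Call:
servo_tool(commands=[[0.06, 0, 0, 0, 0, 0], [0.06, 0, 0, 0, 0, 0], [0.06, 0, 0, 0, 0, -0.037], [0.06, 0, 0, 0, 0, -0.037], [0.06, 0, 0, 0, 0, -0.037]])

```text
clock: 13.28
tcp_pos: [0.5203, 0.1856, 0.0075]
tool_rot: [0.002, 0.706, 0.708, 0.0]
contact_force: [0.1, -6.0, 4.3]
finger_gap: 0.0259
grip_force: 3.2
```

Call:
servo_tool(commands=[[0.06, 0, 0, 0, 0, 0], [0.06, 0, 0, 0, 0, 0], [0.06, 0, 0, 0, 0, 0], [0.06, 0, 0, 0, 0, 0], [0.06, 0, 0, 0, 0, 0]])

```text
clock: 13.7
tcp_pos: [0.5183, 0.2471, 0.0071]
tool_rot: [0.0, 0.708, 0.707, -0.0]
contact_force: [-0.1, -4.2, 3.0]
finger_gap: 0.0259
grip_force: 2.1
```

Call:
servo_tool(commands=[[0.06, 0, 0, 0, 0, 0], [0.06, 0, 0, 0, 0, 0], [0.06, 0, 0, 0, 0, 0], [0, 0, 0, 0, 0, 0]])

```text
clock: 14.03
tcp_pos: [0.5176, 0.2873, 0.0066]
tool_rot: [-0.001, 0.706, 0.709, 0.001]
contact_force: [0.6, 0.1, -0.5]
finger_gap: 0.0262
grip_force: 0.0
```

Call:
servo_tool(commands=[[-0.04, 0, 0, 0, 0, 0], [0, 0, -0.1, 0, 0, 0], [0, 0, -0.15, 0, 0, 0], [0, 0, -0.15, 0, 0, 0], [0, 0, 0, 0, 0, 0]])

```text
clock: 14.45
tcp_pos: [0.5219, 0.2748, 0.092]
tool_rot: [0.001, 0.708, 0.706, 0.005]
contact_force: [0.3, -0.2, 0.1]
finger_gap: 0.0262
grip_force: 0.0
```

Call:
servo_tool(commands=[[-0.15, 0.02, 0, 0, 0, 0], [-0.15, 0.02, 0, 0, 0, 0], [-0.15, 0.02, 0, 0, 0, 0], [-0.15, 0.02, 0, 0, 0, 0], [-0.15, 0.02, 0, 0, 0, 0]])

```text
clock: 14.87
tcp_pos: [0.5376, 0.1227, 0.0863]
tool_rot: [-0.001, 0.707, 0.707, -0.0]
contact_force: [0.7, 0.4, -0.4]
finger_gap: 0.0259
grip_force: 0.0
```

Call:
servo_tool(commands=[[-0.15, 0.02, 0, 0, 0, 0], [-0.15, 0.02, 0, 0, 0, 0], [-0.15, 0.02, 0, 0, 0, 0], [-0.15, 0.02, 0, 0, 0, 0], [-0.15, 0.02, 0, 0, 0, 0]])

```text
clock: 15.28
tcp_pos: [0.5575, -0.0273, 0.0863]
tool_rot: [-0.001, 0.708, 0.707, -0.0]
contact_force: [0.9, -0.3, -0.2]
finger_gap: 0.0261
grip_force: 0.0
```

Call:
servo_tool(commands=[[-0.15, 0.02, 0, 0, 0, 0], [-0.15, 0.02, 0, 0, 0, 0], [-0.15, 0.02, 0, 0, 0, 0], [-0.15, 0.02, 0, 0, 0, 0], [-0.15, 0.02, 0, 0, 0, 0]])

```text
clock: 15.7
tcp_pos: [0.5774, -0.1771, 0.0861]
tool_rot: [-0.001, 0.708, 0.707, 0.0]
contact_force: [1.1, 0.7, -0.3]
finger_gap: 0.0262
grip_force: 0.0
```

Call:
servo_tool(commands=[[0, 0, 0, 0, 0, -0.0333], [0, 0, 0, 0, 0, -0.0333], [0, 0, 0, 0, 0, -0.0333], [0, 0, 0, 0, 0, -0.0333], [0, 0, 0, 0, 0, -0.0334]])

```text
clock: 16.12
tcp_pos: [0.5773, -0.1757, 0.0861]
tool_rot: [-0.001, 0.498, 0.867, 0.0]
contact_force: [1.0, 0.2, -0.5]
finger_gap: 0.0259
grip_force: 0.0
```

Call:
servo_tool(commands=[[0, 0, 0, 0, 0, 0], [0, 0, 0, 0, 0, 0]])

```text
clock: 16.28
tcp_pos: [0.5775, -0.1759, 0.0865]
tool_rot: [-0.001, 0.502, 0.865, 0.0]
contact_force: [0.3, -0.7, 0.4]
finger_gap: 0.026
grip_force: 0.0
```

```bash
python3 - <<'E'
from h import *
r=eyes.read_camera("scene")
for u,v,a in darks(r,(275,205,350,320)): print((u,v,a),cast(r,(u,v),.006))
cv2.imwrite("pics/s5.png",r["color"][150:,150:550])
E
```

```text
(292.18181800842285, 233.0, 11.226544380187988) [ 0.5447 -0.1271]
```

View pics/s5.png

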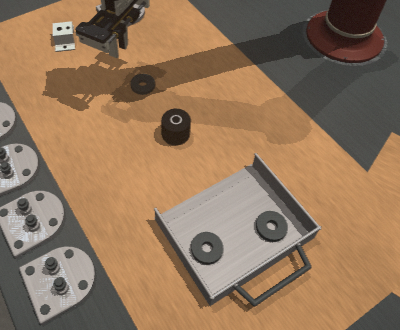

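Both washers lie flat inside the pan, at crop (207,247) and (271,226). Washer 2 hasn't moved, at (143,83). I lower behind it and push.

Call:
servo_tool(commands=[[0, 0, 0.1, 0, 0, 0], [0, 0, 0.1, 0, 0, 0], [0, 0, 0.1, 0, 0, 0], [0, 0, 0.07, 0, 0, 0], [0, 0, 0.028, 0, 0, 0]])

```text
clock: 16.75
tcp_pos: [0.5766, -0.1751, 0.005]
tool_rot: [-0.002, 0.501, 0.865, -0.0]
contact_force: [-0.3, 0.2, 0.7]
finger_gap: 0.026
grip_force: 0.0
```

Call:
servo_tool(commands=[[0, 0, 0, 0, 0, 0], [0, 0, 0, 0, 0, 0], [0.06, 0, 0, 0, 0, 0], [0.06, 0, 0, 0, 0, 0], [0.06, 0, 0, 0, 0, 0]])

```text
clock: 17.17
tcp_pos: [0.5613, -0.1456, 0.0089]
tool_rot: [0.002, 0.501, 0.866, -0.0]
contact_force: [0.9, -1.2, 0.2]
finger_gap: 0.0259
grip_force: 0.8
```

Call:
servo_tool(commands=[[0.06, 0, 0, 0, 0, 0], [0.06, 0, 0, 0, 0, 0], [0.06, 0, 0, 0, 0, 0], [0.06, 0, 0, 0, 0, 0], [0.06, 0, 0, 0, 0, 0]])

```text
clock: 17.58
tcp_pos: [0.5309, -0.0927, 0.0082]
tool_rot: [0.002, 0.501, 0.866, 0.0]
contact_force: [1.6, -2.8, 2.8]
finger_gap: 0.0259
grip_force: 1.8
```

Call:
servo_tool(commands=[[0.06, 0, 0, 0, 0, 0], [0.06, 0, 0, 0, 0, 0], [0.06, 0, 0, 0, 0, 0], [0.06, 0, 0, 0, 0, 0], [0.06, 0, 0, 0, 0, 0]])

```text
clock: 18.0
tcp_pos: [0.4998, -0.0399, 0.0075]
tool_rot: [0.0, 0.5, 0.866, -0.0]
contact_force: [2.1, -4.0, 3.5]
finger_gap: 0.0258
grip_force: 2.1
```

```bash
python3 - <<'E'
from h import *
r=eyes.read_camera("scene"); cv2.imwrite("pics/s6.png",r["color"][150:,150:550])
E
```

```text
(no output)
```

View pics/s6.png

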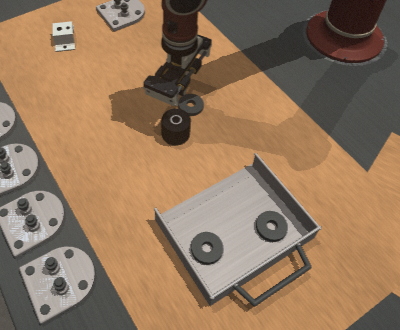

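Washer 2 is at crop (192,104), cradled and clear of the bumper. I push slightly farther, then turn straight past the bumper.

Call:
servo_tool(commands=[[0.06, 0, 0, 0, 0, 0], [0.07, 0, 0, 0, 0, 0], [0.04, 0, 0, 0, 0, 0.0333], [0.04, 0, 0, 0, 0, 0.0333], [0.04, 0, 0, 0, 0, 0.0333]])

```text
clock: 18.47
tcp_pos: [0.4748, 0.005, 0.0069]
tool_rot: [-0.002, 0.631, 0.775, -0.001]
contact_force: [-0.4, -1.4, 0.3]
finger_gap: 0.0262
grip_force: 1.0
```

Call:
servo_tool(commands=[[0.04, 0, 0, 0, 0, 0.0333], [0.04, 0, 0, 0, 0, 0.0334], [0.06, 0, 0, 0, 0, 0], [0.06, 0, 0, 0, 0, 0]])

```text
clock: 18.8
tcp_pos: [0.4723, 0.0445, 0.0068]
tool_rot: [-0.002, 0.708, 0.707, -0.002]
contact_force: [-0.3, -2.0, -0.2]
finger_gap: 0.0262
grip_force: 0.9
```

```bash
python3 - <<'E'
from h import *
r=eyes.read_camera("scene"); cv2.imwrite("pics/s7.png",r["color"][150:,150:550])
E
```

```text
(no output)
```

View pics/s7.png

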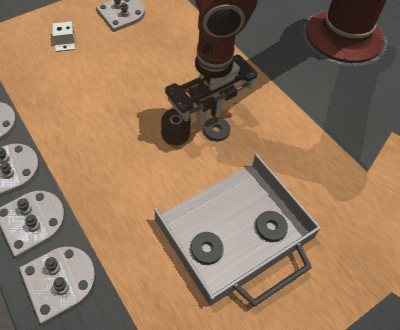

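Washer 2 is at crop (216,128), past the bumper. I steer into the middle of the mouth.

Call:
servo_tool(commands=[[0.05, 0, 0, 0, 0, 0.0333], [0.05, 0, 0, 0, 0, 0.0333], [0.05, 0, 0, 0, 0, 0.0333], [0.05, 0, 0, 0, 0, 0.0333], [0.05, 0, 0, 0, 0, 0.0333]])

```text
clock: 19.27
tcp_pos: [0.4819, 0.0928, 0.0066]
tool_rot: [-0.002, 0.867, 0.498, -0.003]
contact_force: [-2.1, -2.4, 0.5]
finger_gap: 0.0259
grip_force: 1.0
```

Call:
servo_tool(commands=[[0.06, 0, 0, 0, 0, 0], [0.06, 0, 0, 0, 0, 0], [0.06, 0, 0, 0, 0, 0], [0.06, 0, 0, 0, 0, 0], [0.06, 0, 0, 0, 0, 0]])

```text
clock: 19.68
tcp_pos: [0.5125, 0.1441, 0.0065]
tool_rot: [-0.001, 0.866, 0.5, -0.003]
contact_force: [-0.1, -1.6, 1.1]
finger_gap: 0.0262
grip_force: 1.2
```

Call:
servo_tool(commands=[[0.06, 0, 0, 0, 0, 0], [0.06, 0, 0, 0, 0, 0], [0.06, 0, 0, 0, 0, 0], [0.06, 0, 0, 0, 0, 0], [0.06, 0, 0, 0, 0, 0]])

```text
clock: 20.1
tcp_pos: [0.5443, 0.1948, 0.0073]
tool_rot: [0.0, 0.866, 0.5, -0.002]
contact_force: [-1.9, -4.3, 3.5]
finger_gap: 0.026
grip_force: 2.6
```

Call:
servo_tool(commands=[[0.06, 0, 0, 0, 0, 0], [0.06, 0, 0, 0, 0, 0], [0.04, 0, 0, 0, 0, 0], [0.02, 0, 0, 0, 0, 0], [0, 0, 0, 0, 0, 0]])

```text
clock: 20.52
tcp_pos: [0.5633, 0.2282, 0.0071]
tool_rot: [-0.001, 0.866, 0.501, -0.0]
contact_force: [0.3, -0.5, -0.2]
finger_gap: 0.026
grip_force: 0.1
```

Call:
servo_tool(commands=[[-0.04, 0, 0, 0, 0, 0], [0, 0, -0.1, 0, 0, 0], [0, 0, -0.15, 0, 0, 0], [0, 0, -0.15, 0, 0, 0], [0, 0, 0, 0, 0, 0]])

```text
clock: 20.93
tcp_pos: [0.5631, 0.2195, 0.093]
tool_rot: [0.001, 0.866, 0.499, 0.005]
contact_force: [0.9, -0.1, 1.1]
finger_gap: 0.0261
grip_force: 0.0
```

Call:
servo_tool(commands=[[-0.15, 0, -0.1, 0, 0, 0], [-0.15, 0, -0.1, 0, 0, 0], [-0.15, 0, -0.1, 0, 0, 0], [-0.15, 0, -0.1, 0, 0, 0], [-0.15, 0, 0, 0, 0, 0]])

```text
clock: 21.35
tcp_pos: [0.4854, 0.0883, 0.1701]
tool_rot: [0.001, 0.866, 0.5, 0.003]
contact_force: [0.1, -0.7, -0.6]
finger_gap: 0.026
grip_force: 0.0
```

```bash
python3 - <<'E'
from h import *
r=eyes.read_camera("scene"); cv2.imwrite("pics/s8.png",r["color"]); 
for u,v,a in darks(r,(320,345,455,430),150): print((u,v,a),cast(r,(u,v),.009))
for u,v,a in darks(r,(300,255,350,300),150): print("bumper",u,v,a)
E
```

```text
(423.0, 409.0, 36.8918342590332) [0.5557 0.3751]
(334.5, 406.5, 26.767616271972656) [0.6909 0.287 ]
(355.7564811706543, 398.50818634033203, 17.116535186767578) [0.6492 0.2948]
(420.1978454589844, 376.9244613647461, 16.929962158203125) [0.52   0.3239]
(373.875, 365.9375, 16.413341522216797) [0.5821 0.2593]
(436.0, 365.0, 26.907346725463867) [0.4779 0.3206]
```

View pics/s8.png

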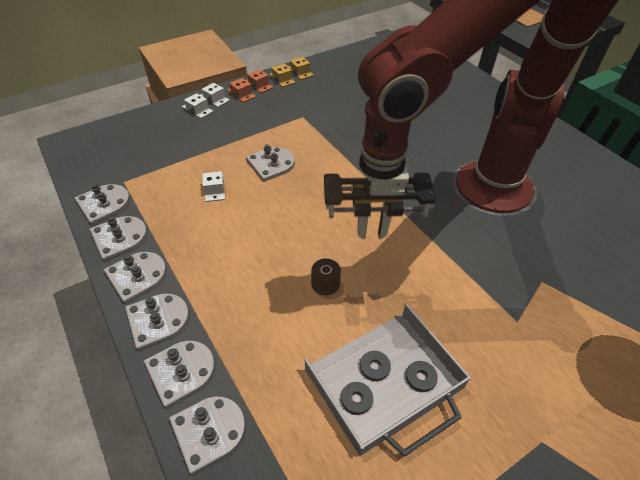

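All three washers are flat and separate inside the pan, at (356,398), (374,366) and (420,377). The pan and the other objects haven't moved, so I hand in.

```bash
python3 -c "
from cell import ticket
print(ticket.job_done())"
```

```text
the job is handed in; nothing more can be done
None
```

I swept all three washers into the pan and handed the job in at about 21 s; the last image shows them flat, apart and well behind the front edge, with the pan, bumper, studplate and bracket where they started, though the hand-in returned no verdict.

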